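# Put the sanding block away and slide the bench box's cover over it

## Task

On this craft table, put the cork sanding block away in the open, empty bay of the wooden bench box, lying flat on its dark sole. Then slide the box's cover all the way home over the block, so that the other bay, with the clay cutters, stands open. Leave the clay cup and the white glaze pot standing where they are, and let go of everything at the end.

Things in the scene. Friction and masses are not known exactly. Their poses are not given: they have to be found in the camera images.
- bench_box: Pale wooden two-bay box fixed to the table, 126 (x) x 284 (y) x 58 mm high, origin at the centre of its underside. Walls 8 mm, floor 6 mm. A divider 8 mm thick (top at 44 mm) at y = 0 parts it into bays of 110 (x) x 130 (y) mm inside: the empty one at -y; the +y one holds two steel clay cutter rings. One flat darker wood cover, 138 mm long, slides over either bay, at z = 46 to 52 mm.
- empty_bay (a point): Centre of the floor of the empty (-y) bay, 6 mm above the table; axes as the box.
- cover (a joint): Position of the cover along the box's y axis, m: 0 = fully home over the empty (-y) bay, at its stop; 0.138 = fully over the cutters' (+y) bay, where it is or nearly is at the start. The empty bay's clear opening runs in the box's y from -0.134 to (value - 0.138). It stays where left; sliding takes about 2 N.
- cover_grip (a point): Point on the axis of the cover's wooden grip bar, 14 mm above the cover's top (z = 66 mm) at the cover's middle. The bar is 60 mm long (box x), 14 mm thick (box y), 26 mm high: its top is at z = 78 mm. Moves with the cover; axes as the box.
- sanding_block: Cork sanding block with a dark grey abrasive sole, 85 (x) x 40 (y) x 32 mm high, 0.12 kg or so, loose on the table, sole down. Origin at the centre of the sole's underside, z up.
- clay_cup: Bystander: terracotta cup, 72 mm across, 70 mm high, origin under its centre.
- glaze_pot: Bystander: white lidded pot, 56 mm across, 55 mm high, origin under its centre.
Things that resemble listed ones, but are neither listed nor needed, are in the scene too. Of the things shaped like the sanding_block, the cork one is meant.

How it is judged:
By the outcome, as a careful person would: the job done as asked, in the order asked, and still so for the second after the job is handed in, with the robot touching nothing.
It also fails if it takes over 48 s, if anything falls off the work surface, if the arm or the gripper's body presses on something with over 40 N, if the wrist force passes 120 N, or if a joint passes its speed limit or range.

## Robot

A 6-joint arm with a two-finger parallel gripper is mounted at the origin on the work surface. World frame = base frame: x ahead of the robot, y to its left, z up, the work surface at z = 0. Lengths are in mm, angles in degrees, forces in N, time in s.
With the tool pointing down it reaches from about 300 to 850 mm from the base axis. Payload 4.2 kg.
Tool frame: the origin (TCP) lies at the very end of the fingers, on their centre line; the grasp point (between the pads) lies 19 mm behind it; z points along the fingers, y is the line along which they close (so a half turn about z gives the same grasp; the last joint's range is limited). The gripper opens to 91 mm and grips with 3 to 60 N. Pads are 32 mm wide; open, the fingers measure 118 mm over their backs; the gripper's body (76 mm by 178 mm) begins 60 mm behind the grasp point.
Start: joints at [-73.109, 18.312, 89.639, -0, 72.044, -1.146], TCP at [178.038, -546.759, 213.976] pointing down, gripper open.
Joint ranges: [-177.97, 177.97], [-48.28, 115.42], [12.27, 149.76], [-77.06, 257.06], [2.81, 150.46], [-146.56, 146.56]. Speed limits (degrees/s): [147.25, 147.25, 180, 180, 180, 180].

## Interface

Orientations are given as [roll, pitch, yaw] about the fixed x, y, z axes, in that order (R = Rz(yaw) Ry(pitch) Rx(roll)).
In Python, from workcell import env, grab_frame gives the robot as it stands. The module is installed in compiled form; this text tells all that it offers.
- The arm moves only by the tool move_arm, never from a script. Its argument "plan" is a list of rows, each an object of numbers: "tx", "ty", "tz": the shift along the tool's x, y, z in cm; "wx", "wy", "wz": the turn, a rotation vector about the tool's x, y, z in rad. In form: [{"tx": .., "ty": .., "tz": .., "wx": .., "wy": .., "wz": ..}, ...]. A call has 1 to 12 rows; each row shifts and turns the commanded pose from where the row before left it, along the tool's axes as they then stand; what a row does not reach is not made up. A row lasts 1/12 s, in which the tool goes at most 41.7 mm and 7.16 degrees, less where a joint would pass 70% of its speed; a pose out of reach is approached as far as the arm can. A call is refused whole if a number of a shift passes 4.17 or a number of a turn 0.125, either way. A call with a gripper value outside its range is refused whole. "gripper" is the finger opening in cm, from 0 to 9.12, set as the call begins (left out, the last holds). The fingers move at their own pace and stop on an object; "force" is the grip in N (left out, the last holds). Time passes only in rows, so rows that do not move let the fingers close. It gives the time, the measured TCP pose, the force, the opening and the grip force at its end, in the units of the state.
- env.state(): the state, without advancing time (a new reading comes with each control period).
- grab_frame(name): name is "scene" or "side" or "wrist"; returns a dict with "color" (420x560x3 uint8, red, green, blue), "vfov" (degrees; the focal length in pixels is half the picture's height over the tangent of half this angle, whatever the lens; pixels are square), "cx", "cy" (the principal point, pixels), "view" (4x4, takes a point from world to camera coordinates). Camera axes: x right, y up, looking along -z (the intrinsics and any distortion apply to the point x, -y, -z); pixel columns grow to the right and rows downward; lengths in mm; the calibration is good to about 2 mm. A picture is of the moment at which its call begins. There is no depth.
- env.job_done(): hands the job in; it is judged then, once.
The state is a dict: "time_s": time; "qpos": joint angles; "qvel": joint speeds; "effort": joint torques, N m; "ee_pos": TCP position; "ee_rot": TCP orientation; "force": force on the tool from outside, world axes, zero at the start; "torque": the same for the moment, N m; "gripper_width": finger opening in mm; "gripper_force": force on a finger pad.
Only numpy, scipy, OpenCV 4.12 (cv2) and the standard library are available. Lean on these libraries where they do the work, as an engineer would, in place of code of your own. Each camera call takes 0.05 s, during which the arm holds its last target. There are 200 camera calls.

## Working session

There is one attempt and no reset: what is moved stays moved. The work goes in short steps, Python scripts to look and compute and a tool call to move; the robot and the scene stay as the last step left them, time stands still between calls to the robot, and variables do not carry over. Pictures are saved under pics/ and viewed, at most 10 in all, crops included, and the job is handed in when it is done.

Besides the shell and the picture viewer there is one more tool, called after "Request:" as name(argument=value, ...) on one line, values as JSON. move_arm: Moves the arm, as the interface text tells. Its arguments: {"type":"object","properties":{"plan":{"type":"array","items":{"type":"object","properties":{"tx":{"type":"number"},"ty":{"type":"number"},"tz":{"type":"number"},"wx":{"type":"number"},"wy":{"type":"number"},"wz":{"type":"number"}}}},"gripper":{"type":"number"},"force":{"type":"number"}},"required":["plan"]}

```bash
mkdir -p pics; cat > h.py <<'E'
import numpy as np, cv2
from workcell import env, grab_frame
def save(n,f):
    g=grab_frame(n); cv2.imwrite(f'pics/{f}.png',g['color'][:,:,::-1]); np.savez(f'pics/{f}.npz',**g); return g
E
python3 - <<'E'
from h import *
for n in ('scene','side'):
    g=save(n,n+'0'); print({k:v for k,v in g.items() if k!='color'})
a=cv2.imread('pics/scene0.png')
print(env.state())
E
```

```text
{'vfov': 44.58251817174426, 'cx': 286.145864941236, 'cy': 214.0424265749603, 'view': array([[ 4.13025957e-01,  9.10683666e-01, -8.05104043e-03,
        -2.77098460e+02],
       [-6.91340868e-01,  3.19276703e-01,  6.48159078e-01,
         2.84315111e+02],
       [ 5.92838395e-01, -2.62140510e-01,  7.61462403e-01,
        -1.29517208e+03],
       [ 0.00000000e+00,  0.00000000e+00,  0.00000000e+00,
         1.00000000e+00]])}
{'vfov': 44.74076308340245, 'cx': 287.24834277869405, 'cy': 202.86942978162887, 'view': array([[-8.60079273e-01, -5.10069170e-01, -9.64810517e-03,
         4.64486260e+02],
       [ 2.93107311e-01, -5.09540102e-01,  8.08985160e-01,
        -1.67837807e+02],
       [-4.17554485e-01,  6.92963438e-01,  5.87749883e-01,
        -1.05829079e+03],
       [ 0.00000000e+00,  0.00000000e+00,  0.00000000e+00,
         1.00000000e+00]])}
{'time_s': 0.1, 'qpos': array([-7.31113074e+01,  1.83478211e+01,  8.96992955e+01,  1.59573707e-04,
        7.20432759e+01, -1.14527637e+00]), 'qvel': array([ 0.02754891,  0.01560362, -0.07224487, -0.01638092,  0.01302597,
       -0.05247754]), 'effort': array([-1.20034103e-03, -4.13333273e+01, -2.32511044e+01,  7.28259422e-02,
        4.22467373e-02, -5.65267931e-05]), 'ee_pos': array([ 177.88666512, -546.32148522,  213.20673964]), 'ee_rot': array([-1.79909629e+02, -1.95841309e-03,  1.80339181e+01]), 'force': array([0.08434617, 0.73981354, 0.13180546]), 'torque': array([-0.0054213 ,  0.01196159, -0.01528645]), 'gripper_force': 0.0, 'gripper_width': 91.13540658041249}
```

View pics/scene0.png

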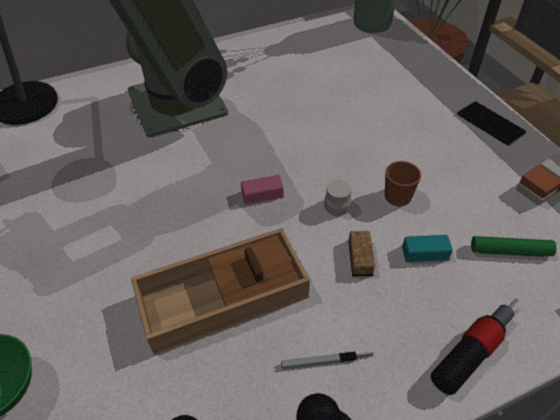

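View pics/side0.png

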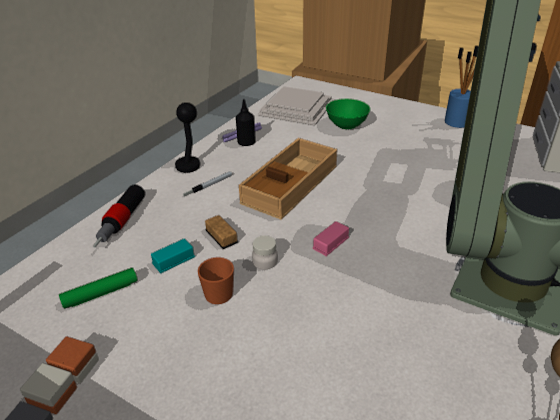

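Scene view candidates: pink block (263,189), cork block (361,253), teal block (428,248) and orange sponge (541,182). The cork one, side view (221,232), fits the description. The box is centred near (220,288), with its cover at the +y end.

```bash
python3 - <<'E'
from h import *
a=cv2.imread('pics/scene0.png');b=cv2.imread('pics/side0.png')
r=lambda im,x,y,w,h,s:cv2.resize(im[y:y+h,x:x+w],None,fx=s,fy=s,interpolation=cv2.INTER_CUBIC)
o=np.zeros((600,800,3),np.uint8)
o[:300,:500]=r(a,120,225,200,120,2.5)
o[:300,500:800]=r(a,335,220,60,60,5)
o[300:600,:400]=r(b,225,130,133,100,3)[:300,:400] if 0 else np.pad(r(b,225,130,133,100,3),((0,0),(0,1),(0,0)))
o[300:600,400:700]=r(b,190,202,60,60,5)
cv2.imwrite('pics/crop.png',o)
E
```

```text
(no output)
```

View pics/crop.png

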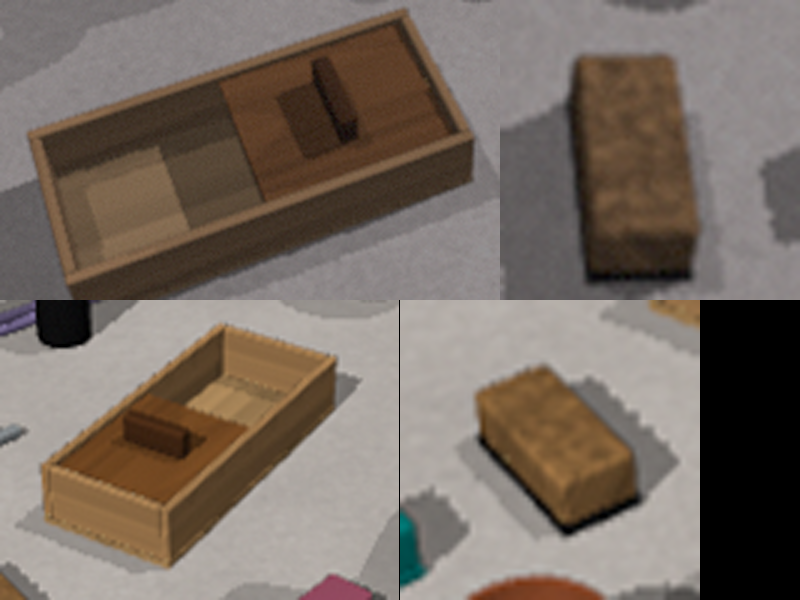

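The crop confirms the block: brown cork on a black sole. The box is open at its left (-y) end in the scene view, with the cover and grip at the right end. I'll fit the poses to these corners.

```bash
cat >> h.py <<'E'
from scipy.optimize import least_squares
def proj(g,P):
    P=np.atleast_2d(P); c=P@g['view'][:3,:3].T+g['view'][:3,3]
    f=g['color'].shape[0]/2/np.tan(np.radians(float(g['vfov']))/2)
    return np.c_[g['cx']+f*c[:,0]/-c[:,2], g['cy']-f*c[:,1]/-c[:,2]]
def world(p,L):
    t=np.radians(p[2]); c,s=np.cos(t),np.sin(t); L=np.array(L,float)
    return np.c_[p[0]+c*L[:,0]-s*L[:,1],p[1]+s*L[:,0]+c*L[:,1],L[:,2]]
def fit(obs,p0):  # obs: list of (frame, local pts, pixels)
    f=lambda p:np.concatenate([(proj(g,world(p,L))-np.array(u)).ravel() for g,L,u in obs])
    r=least_squares(f,p0,x_scale=[10,10,5],loss='soft_l1'); return r.x,f(r.x).round(1)
E
python3 - <<'E'
from h import *
A=np.load('pics/scene0.npz');B=np.load('pics/side0.npz')
def rect(a,b,z): return [[-a,-b,z],[-a,b,z],[a,b,z],[a,-b,z]]
X=rect(63,142,58)
us=[[131.2,278.6],[282,229],[309.2,279.8],[148.8,339]]
vs=[[337.3,149.3],[280,200],[239.3,184.7],[299,138.3]]
for o in ([(A,X,us)],[(B,X,vs)],[(A,X,us),(B,X,vs)]): print('box',*fit(o,[500,-150,0]))
p=fit([(A,X,us),(B,X,vs)],[500,-150,0])[0]
C=[[0,0,78]]
for v in (.138,.12): print(v,proj(A,world(p,[[-30,v*1000-69,78],[30,v*1000-69,78],[-55,v*1000-138,52],[55,v*1000-138,52]])).round(1).tolist())
K=rect(42.5,20,32)
uk=[[350,231.6],[370,231.2],[374,267],[352.6,267]]
vk=[[237,233],[223,240],[205.4,221.2],[219.6,215.6]]
for o in ([(A,K,uk)],[(B,K,vk)],[(A,K,uk),(B,K,vk)]): print('blk',*fit(o,[500,50,-20]))
for x0,y0,n in ((338,203,'A'),(264,265,'B')):pass
def ground(g,u,z):
    r=least_squares(lambda q:proj(g,[[q[0],q[1],z]])[0]-u,[500,50]);return r.x.round(0)
print('pot',ground(A,[339,189],55),ground(B,[264,243],55),'cup',ground(A,[402,173],70),ground(B,[216,270],70))
E
```

```text
box [587.58346176 -85.34056577  -1.3022075 ] [-0.5 -0.3  0.6 -1.8  1.9 -0.1 -1.3  1.1]
box [583.09155631 -90.3991115   -2.32731406] [ 0.6 -0.   0.5  0.5 -1.2 -0.1 -0.2 -0.8]
box [585.68164095 -87.23050696  -1.74138786] [-1.7 -1.4 -0.3 -1.9  0.4 -0.  -3.2  0.1 -1.2 -0.  -0.5  0.9 -2.5  0.5
 -2.1 -0.6]
0.138 [[250.2, 246.1], [262.4, 272.3], [210.2, 256.5], [229.7, 306.1]]
0.12 [[240.6, 249.3], [252.4, 275.8], [200.5, 259.7], [219.4, 309.9]]
blk [616.70371564 178.83473938 -25.54304078] [-0.6 -1.   0.4 -0.4  0.5  0.7 -0.3  0.4]
blk [608.56047094 180.59116064 -24.00454269] [ 1.2  0.4 -0.3  0.2 -0.8 -0.1  0.1 -0.7]
blk [614.09907909 179.29112428 -25.28332454] [-1.1 -2.  -0.2 -1.5  0.1 -0.5 -0.7 -0.7 -0.7 -0.4 -2.4 -0.9 -2.  -1.4
 -1.  -1.7]
pot [484. 201.] [478. 201.] cup [510. 328.] [505. 331.]
```

Request:
move_arm(plan=[{"tx":3,"ty":-2.6},{"tx":3,"ty":-2.6},{"tx":3,"ty":-2.6},{"tx":3,"ty":-2.6},{"tx":3,"ty":-2.6},{"tx":3,"ty":-2.6},{"tx":3,"ty":-2.6},{"tx":3,"ty":-2.6},{"tx":3,"ty":-2.6},{"tx":3,"ty":-2.6},{"tx":3,"ty":-2.6},{"tx":3,"ty":-2.6}])

```text
schema error: expected keys tx, ty, tz, wx, wy, wz
```

Request:
move_arm(plan=[{"tx":3,"ty":-2.6},{"tx":3,"ty":-2.6},{"tx":3,"ty":-2.6},{"tx":3,"ty":-2.6},{"tx":3,"ty":-2.6},{"tx":3,"ty":-2.6},{"tx":3,"ty":-2.6},{"tx":3,"ty":-2.6}])

```text
schema error: expected keys tx, ty, tz, wx, wy, wz
```

Request:
move_arm(plan=[{"wz":0.108},{"wz":0.108},{"wz":0.108},{"wz":0.108},{"wz":0.108},{"wz":0.108},{"wz":0.108},{},{},{}])

```text
schema error: expected keys tx, ty, tz, wx, wy, wz
```

```bash
python3 - <<'E'
from h import *
g=save('wrist','w1'); print({k:np.round(v,3) for k,v in g.items() if k!='color'}); s=env.state(); print(s['time_s'],s['ee_pos'],s['ee_rot'],s['qpos'])
K=[[-42.5,-20,32],[-42.5,20,32],[42.5,20,32],[42.5,-20,32]]
print(proj(g,world([614,179,-25.3],K)).round(0).tolist())
E
```

```text
{'vfov': np.float64(70.297), 'cx': np.float64(281.228), 'cy': np.float64(204.475), 'view': array([[ 3.10000e-01, -9.51000e-01, -1.00000e-03, -5.73839e+02],
       [ 9.22000e-01,  3.00000e-01, -2.45000e-01,  2.52170e+01],
       [ 2.34000e-01,  7.50000e-02,  9.69000e-01, -3.89833e+02],
       [ 0.00000e+00,  0.00000e+00,  0.00000e+00,  1.00000e+00]])}
0.15 [ 177.93026277 -546.38276985  213.34041282] [-1.79924847e+02 -6.72803877e-04  1.80383238e+01] [-7.31083481e+01  1.83414983e+01  8.96889251e+01 -8.73845305e-04
  7.20447282e+01 -1.14640242e+00]
[[-515.0, -627.0], [-583.0, -693.0], [-561.0, -858.0], [-489.0, -782.0]]
```

View pics/w1.png

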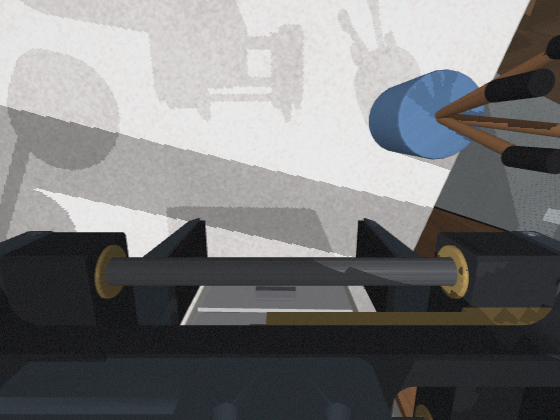

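The wrist view shows the blue brush pot at (420,115) and the gripper across the lower half. Nothing moved, because every row needs all six keys. I'll resend.

Request:
move_arm(plan=[{"tx":2.8,"ty":-2.87,"tz":0,"wx":0,"wy":0,"wz":0},{"tx":2.8,"ty":-2.87,"tz":0,"wx":0,"wy":0,"wz":0},{"tx":2.8,"ty":-2.87,"tz":0,"wx":0,"wy":0,"wz":0},{"tx":2.8,"ty":-2.87,"tz":0,"wx":0,"wy":0,"wz":0},{"tx":2.8,"ty":-2.87,"tz":0,"wx":0,"wy":0,"wz":0},{"tx":2.8,"ty":-2.87,"tz":0,"wx":0,"wy":0,"wz":0},{"tx":2.8,"ty":-2.87,"tz":0,"wx":0,"wy":0,"wz":0},{"tx":2.8,"ty":-2.87,"tz":0,"wx":0,"wy":0,"wz":0},{"tx":2.8,"ty":-2.87,"tz":0,"wx":0,"wy":0,"wz":0},{"tx":2.8,"ty":-2.87,"tz":0,"wx":0,"wy":0,"wz":0},{"tx":2.8,"ty":-2.87,"tz":0,"wx":0,"wy":0,"wz":0},{"tx":2.8,"ty":-2.87,"tz":0,"wx":0,"wy":0,"wz":0}])

```text
time_s: 1.15
ee_pos: [391.1, -113.3, 214.0]
ee_rot: [180.0, -0.0, 18.0]
force: [0.0, 0.1, 0.1]
gripper_width: 91.3
gripper_force: 0.0
```

Request:
move_arm(plan=[{"tx":2.8,"ty":-2.87,"tz":0,"wx":0,"wy":0,"wz":0},{"tx":2.8,"ty":-2.87,"tz":0,"wx":0,"wy":0,"wz":0},{"tx":2.8,"ty":-2.87,"tz":0,"wx":0,"wy":0,"wz":0},{"tx":2.8,"ty":-2.87,"tz":0,"wx":0,"wy":0,"wz":0},{"tx":2.8,"ty":-2.87,"tz":0,"wx":0,"wy":0,"wz":0},{"tx":2.8,"ty":-2.87,"tz":0,"wx":0,"wy":0,"wz":0},{"tx":2.8,"ty":-2.87,"tz":0,"wx":0,"wy":0,"wz":0},{"tx":2.8,"ty":-2.87,"tz":0,"wx":0,"wy":0,"wz":0},{"tx":2.8,"ty":-2.87,"tz":0,"wx":0,"wy":0,"wz":0}])

```text
time_s: 1.9
ee_pos: [550.8, 210.4, 213.6]
ee_rot: [180.0, 0.0, 18.1]
force: [-0.2, -1.1, 0.6]
gripper_width: 91.2
gripper_force: 0.0
```

Request:
move_arm(plan=[{"tx":0,"ty":0,"tz":0,"wx":0,"wy":0,"wz":0.108},{"tx":0,"ty":0,"tz":0,"wx":0,"wy":0,"wz":0.108},{"tx":0,"ty":0,"tz":0,"wx":0,"wy":0,"wz":0.108},{"tx":0,"ty":0,"tz":0,"wx":0,"wy":0,"wz":0.108},{"tx":0,"ty":0,"tz":0,"wx":0,"wy":0,"wz":0.108},{"tx":0,"ty":0,"tz":0,"wx":0,"wy":0,"wz":0.108},{"tx":0,"ty":0,"tz":0,"wx":0,"wy":0,"wz":0.108},{"tx":0,"ty":0,"tz":0,"wx":0,"wy":0,"wz":0},{"tx":0,"ty":0,"tz":0,"wx":0,"wy":0,"wz":0},{"tx":0,"ty":0,"tz":0,"wx":0,"wy":0,"wz":0},{"tx":0,"ty":0,"tz":0,"wx":0,"wy":0,"wz":0}])

```text
time_s: 2.82
ee_pos: [550.5, 208.3, 213.8]
ee_rot: [180.0, 0.0, -25.2]
force: [0.2, -0.4, -0.6]
gripper_width: 91.0
gripper_force: 0.0
```

```bash
python3 - <<'E'
from h import *
g=save('wrist','w2'); s=env.state(); print(s['time_s'],s['ee_pos'],s['ee_rot'],s['qpos'])
K=[[-42.5,-20,32],[-42.5,20,32],[42.5,20,32],[42.5,-20,32]]
print(proj(g,world([614,179,-25.3],K)).round(0).tolist())
E
```

```text
2.8667 [550.48967056 208.36329815 213.85400454] [ 1.79990249e+02  3.68628375e-03 -2.52110479e+01] [ 1.96148831e+01  1.95522253e+01  8.78055220e+01 -4.52295078e-03
  7.26517412e+01  1.34827280e+02]
[[299.0, 166.0], [265.0, 166.0], [265.0, 90.0], [301.0, 90.0]]
```

View pics/w2.png

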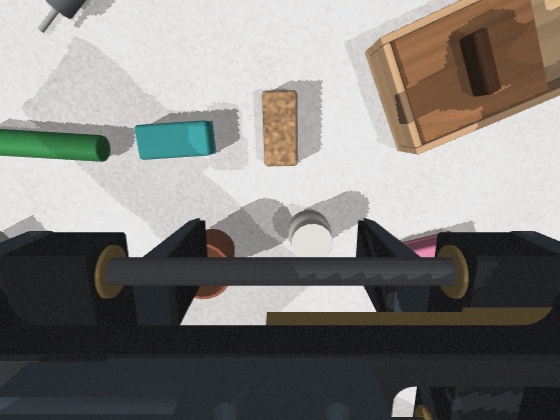

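The wrist view shows the cork block at columns 263–298, rows 91–165, within about 3 mm of the fit. The teal block's edge is at column 215, leaving room for the left finger, and the glaze pot is at (312,235). Now the grasp.

Request:
move_arm(plan=[{"tx":3.5,"ty":-0.15,"tz":0,"wx":0,"wy":0,"wz":0},{"tx":3.5,"ty":-0.15,"tz":0,"wx":0,"wy":0,"wz":0},{"tx":0,"ty":0,"tz":3.5,"wx":0,"wy":0,"wz":0},{"tx":0,"ty":0,"tz":3.5,"wx":0,"wy":0,"wz":0},{"tx":0,"ty":0,"tz":3.5,"wx":0,"wy":0,"wz":0},{"tx":0,"ty":0,"tz":3.5,"wx":0,"wy":0,"wz":0},{"tx":0,"ty":0,"tz":1.5,"wx":0,"wy":0,"wz":0},{"tx":0,"ty":0,"tz":0,"wx":0,"wy":0,"wz":0},{"tx":0,"ty":0,"tz":0,"wx":0,"wy":0,"wz":0}], gripper=7.0, force=20)

```text
time_s: 3.62
ee_pos: [615.0, 181.1, 58.4]
ee_rot: [179.9, 0.1, -25.2]
force: [-0.2, -0.2, 1.1]
gripper_width: 69.8
gripper_force: 0.0
```

Request:
move_arm(plan=[{"tx":0,"ty":0,"tz":1.7,"wx":0,"wy":0,"wz":0},{"tx":0,"ty":0,"tz":1.7,"wx":0,"wy":0,"wz":0},{"tx":0,"ty":0,"tz":1.0,"wx":0,"wy":0,"wz":0},{"tx":0,"ty":0,"tz":0.6,"wx":0,"wy":0,"wz":0},{"tx":0,"ty":0,"tz":0,"wx":0,"wy":0,"wz":0},{"tx":0,"ty":0,"tz":0,"wx":0,"wy":0,"wz":0}])

```text
time_s: 4.12
ee_pos: [615.9, 181.4, 9.9]
ee_rot: [-179.9, -0.1, -25.3]
force: [0.7, -0.1, -0.1]
gripper_width: 70.0
gripper_force: 0.0
```

Request:
move_arm(plan=[{"tx":0,"ty":0,"tz":0,"wx":0,"wy":0,"wz":0},{"tx":0,"ty":0,"tz":0,"wx":0,"wy":0,"wz":0},{"tx":0,"ty":0,"tz":0,"wx":0,"wy":0,"wz":0},{"tx":0,"ty":0,"tz":0,"wx":0,"wy":0,"wz":0},{"tx":0,"ty":0,"tz":0,"wx":0,"wy":0,"wz":0},{"tx":0,"ty":0,"tz":0,"wx":0,"wy":0,"wz":0},{"tx":0,"ty":0,"tz":0,"wx":0,"wy":0,"wz":0},{"tx":0,"ty":0,"tz":0,"wx":0,"wy":0,"wz":0}], gripper=2.5, force=20)

```text
time_s: 4.78
ee_pos: [615.2, 181.1, 9.2]
ee_rot: [180.0, -0.0, -25.3]
force: [-0.8, -0.9, 2.6]
gripper_width: 40.0
gripper_force: 20.0
```

Request:
move_arm(plan=[{"tx":0,"ty":0,"tz":-2.5,"wx":0,"wy":0,"wz":0},{"tx":0,"ty":0,"tz":-3.5,"wx":0,"wy":0,"wz":0},{"tx":0,"ty":0,"tz":-3.5,"wx":0,"wy":0,"wz":0},{"tx":0,"ty":0,"tz":-3.5,"wx":0,"wy":0,"wz":0},{"tx":0,"ty":0,"tz":-3.5,"wx":0,"wy":0,"wz":0},{"tx":0,"ty":0,"tz":-3.5,"wx":0,"wy":0,"wz":0},{"tx":0,"ty":0,"tz":0,"wx":0,"wy":0,"wz":-0.103},{"tx":0,"ty":0,"tz":0,"wx":0,"wy":0,"wz":-0.103},{"tx":0,"ty":0,"tz":0,"wx":0,"wy":0,"wz":-0.103},{"tx":0,"ty":0,"tz":0,"wx":0,"wy":0,"wz":-0.103}])

```text
time_s: 5.62
ee_pos: [614.9, 181.2, 208.5]
ee_rot: [180.0, 0.0, -1.4]
force: [-0.7, -0.0, -0.6]
gripper_width: 39.9
gripper_force: 20.0
```

Request:
move_arm(plan=[{"tx":-1.01,"ty":3.75,"tz":0,"wx":0,"wy":0,"wz":0},{"tx":-1.01,"ty":3.75,"tz":0,"wx":0,"wy":0,"wz":0},{"tx":-1.01,"ty":3.75,"tz":0,"wx":0,"wy":0,"wz":0},{"tx":-1.01,"ty":3.75,"tz":0,"wx":0,"wy":0,"wz":0},{"tx":-1.01,"ty":3.75,"tz":0,"wx":0,"wy":0,"wz":0},{"tx":-1.01,"ty":3.75,"tz":0,"wx":0,"wy":0,"wz":0},{"tx":-1.01,"ty":3.75,"tz":0,"wx":0,"wy":0,"wz":0},{"tx":-1.01,"ty":3.75,"tz":0,"wx":0,"wy":0,"wz":0},{"tx":-1.01,"ty":3.75,"tz":0,"wx":0,"wy":0,"wz":0},{"tx":0,"ty":0,"tz":0,"wx":0,"wy":0,"wz":0},{"tx":0,"ty":0,"tz":0,"wx":0,"wy":0,"wz":0},{"tx":0,"ty":0,"tz":0,"wx":0,"wy":0,"wz":0}])

```text
time_s: 6.62
ee_pos: [514.4, -153.2, 208.6]
ee_rot: [-179.9, 0.0, -1.7]
force: [-0.2, -0.6, 0.1]
gripper_width: 40.2
gripper_force: 20.0
```

```bash
python3 - <<'E'
from h import *
g=save('wrist','w3'); s=env.state(); print(s['time_s'],s['ee_pos'],s['ee_rot'],s['gripper_width'])
K=[[-63,-142,58],[-63,142,58],[63,142,58],[63,-142,58],[-30,69,78],[30,69,78]]
print(proj(g,world([585.7,-87.2,-1.74],K)).round(0).tolist())
E
```

```text
6.6667 [ 514.57034833 -152.58891416  208.64149042] [-1.79957978e+02  1.51362233e-02 -1.63989629e+00] 39.87394630498284
[[350.0, 190.0], [91.0, 190.0], [71.0, 65.0], [357.0, 65.0], [146.0, 161.0], [139.0, 98.0]]
```

View pics/w3.png

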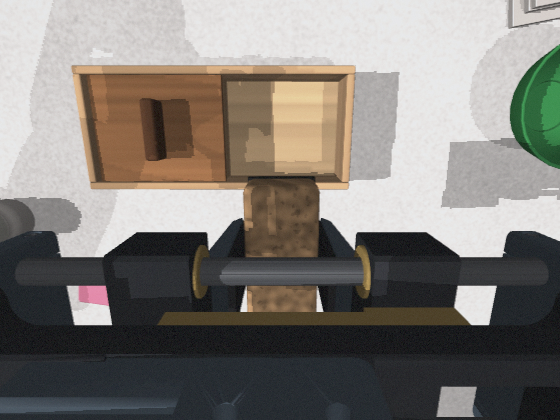

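The wrist view shows the box's top corners at (348,188), (92,188), (73,67) and (355,67), within about 2 px of the fit. The bay is clear and the block is held straight. Now to place it.

Request:
move_arm(plan=[{"tx":3.5,"ty":0.1,"tz":0,"wx":0,"wy":0,"wz":0},{"tx":3.4,"ty":0.1,"tz":0,"wx":0,"wy":0,"wz":0},{"tx":0,"ty":0,"tz":3.5,"wx":0,"wy":0,"wz":0},{"tx":0,"ty":0,"tz":3.5,"wx":0,"wy":0,"wz":0},{"tx":0,"ty":0,"tz":3.5,"wx":0,"wy":0,"wz":0},{"tx":0,"ty":0,"tz":1,"wx":0,"wy":0,"wz":0},{"tx":0,"ty":0,"tz":0,"wx":0,"wy":0,"wz":0},{"tx":0,"ty":0,"tz":0,"wx":0,"wy":0,"wz":0}])

```text
time_s: 7.33
ee_pos: [584.3, -156.7, 94.7]
ee_rot: [180.0, -0.1, -1.6]
force: [0.4, 0.0, -0.4]
gripper_width: 40.0
gripper_force: 20.0
```

Request:
move_arm(plan=[{"tx":0,"ty":0,"tz":1.5,"wx":0,"wy":0,"wz":0},{"tx":0,"ty":0,"tz":1.5,"wx":0,"wy":0,"wz":0},{"tx":0,"ty":0,"tz":1.5,"wx":0,"wy":0,"wz":0},{"tx":0,"ty":0,"tz":1.5,"wx":0,"wy":0,"wz":0},{"tx":0,"ty":0,"tz":1.3,"wx":0,"wy":0,"wz":0},{"tx":0,"ty":0,"tz":0,"wx":0,"wy":0,"wz":0},{"tx":0,"ty":0,"tz":0,"wx":0,"wy":0,"wz":0},{"tx":0,"ty":0,"tz":0,"wx":0,"wy":0,"wz":0}])

```text
time_s: 8.0
ee_pos: [585.2, -157.9, 23.3]
ee_rot: [179.9, -0.3, -1.7]
force: [0.0, -0.7, -0.5]
gripper_width: 39.8
gripper_force: 20.0
```

Request:
move_arm(plan=[{"tx":0,"ty":0,"tz":0.3,"wx":0,"wy":0,"wz":0},{"tx":0,"ty":0,"tz":0.25,"wx":0,"wy":0,"wz":0},{"tx":0,"ty":0,"tz":0.1,"wx":0,"wy":0,"wz":0},{"tx":0,"ty":0,"tz":0.1,"wx":0,"wy":0,"wz":0},{"tx":0,"ty":0,"tz":0,"wx":0,"wy":0,"wz":0},{"tx":0,"ty":0,"tz":0,"wx":0,"wy":0,"wz":0}])

```text
time_s: 8.5
ee_pos: [583.7, -157.6, 15.2]
ee_rot: [180.0, -0.1, -1.7]
force: [-2.5, 0.3, 7.3]
gripper_width: 40.0
gripper_force: 20.0
```

Contact at the expected height, 7 N. Releasing, rising and looking.

Request:
move_arm(plan=[{"tx":0,"ty":0,"tz":0,"wx":0,"wy":0,"wz":0},{"tx":0,"ty":0,"tz":0,"wx":0,"wy":0,"wz":0},{"tx":0,"ty":0,"tz":0,"wx":0,"wy":0,"wz":0},{"tx":0,"ty":0,"tz":0,"wx":0,"wy":0,"wz":0}], gripper=6.5)

```text
time_s: 8.83
ee_pos: [583.3, -157.6, 13.3]
ee_rot: [180.0, 0.0, -1.7]
force: [0.1, -0.2, -0.1]
gripper_width: 62.7
gripper_force: 0.0
```

Request:
move_arm(plan=[{"tx":0,"ty":0,"tz":-1,"wx":0,"wy":0,"wz":0},{"tx":0,"ty":0,"tz":-2,"wx":0,"wy":0,"wz":0},{"tx":0,"ty":0,"tz":-3.2,"wx":0,"wy":0,"wz":0},{"tx":0,"ty":0,"tz":-3.2,"wx":0,"wy":0,"wz":0},{"tx":0,"ty":0,"tz":-3.2,"wx":0,"wy":0,"wz":0},{"tx":0,"ty":0,"tz":-3.2,"wx":0,"wy":0,"wz":0},{"tx":0,"ty":0,"tz":-3.2,"wx":0,"wy":0,"wz":0},{"tx":-3.5,"ty":-3,"tz":0,"wx":0,"wy":0,"wz":0},{"tx":-3.5,"ty":-3,"tz":0,"wx":0,"wy":0,"wz":0},{"tx":0,"ty":0,"tz":0,"wx":0,"wy":0,"wz":0},{"tx":0,"ty":0,"tz":0,"wx":0,"wy":0,"wz":0}])

```text
time_s: 9.75
ee_pos: [520.1, -100.4, 204.3]
ee_rot: [180.0, -0.0, -1.6]
force: [1.0, -0.6, 0.4]
gripper_width: 64.8
gripper_force: 0.0
```

```bash
python3 - <<'E'
from h import *
g=save('wrist','w4'); s=env.state(); print(s['time_s'],s['ee_pos'],s['ee_rot'],s['gripper_width'])
K=[[-63,-142,58],[-63,142,58],[63,142,58],[63,-142,58],[-30,69,78],[30,69,78],[-30,62,78],[-30,76,78]]
print(proj(g,world([585.7,-87.2,-1.74],K)).round(0).tolist())
E
```

```text
9.8 [ 521.68272006 -101.25966383  204.41384026] [ 1.79961226e+02 -1.07778194e-01 -1.62138252e+00] 65.00180000351837
[[399.0, 195.0], [137.0, 194.0], [123.0, 68.0], [412.0, 69.0], [198.0, 166.0], [194.0, 102.0], [205.0, 166.0], [191.0, 166.0]]
```

View pics/w4.png

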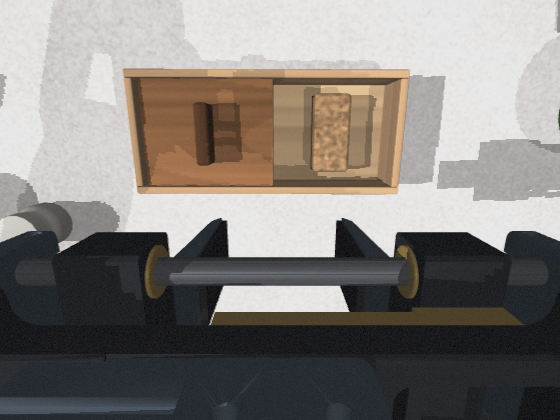

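The block lies flat in the bay at (331,133). The cover's grip bar is at (203,134), about 4 mm short of its far end. Now to grip the bar.

Request:
move_arm(plan=[{"tx":3.2,"ty":-2.6,"tz":0,"wx":0,"wy":0,"wz":0},{"tx":3.2,"ty":-2.7,"tz":0,"wx":0,"wy":0,"wz":0},{"tx":0,"ty":-2.7,"tz":0,"wx":0,"wy":0,"wz":0},{"tx":0,"ty":0,"tz":3.3,"wx":0,"wy":0,"wz":0},{"tx":0,"ty":0,"tz":3.3,"wx":0,"wy":0,"wz":0},{"tx":0,"ty":0,"tz":3.3,"wx":0,"wy":0,"wz":0},{"tx":0,"ty":0,"tz":2,"wx":0,"wy":0,"wz":0},{"tx":0,"ty":0,"tz":1.2,"wx":0,"wy":0,"wz":0},{"tx":0,"ty":0,"tz":0.5,"wx":0,"wy":0,"wz":0},{"tx":0,"ty":0,"tz":0,"wx":0,"wy":0,"wz":0},{"tx":0,"ty":0,"tz":0,"wx":0,"wy":0,"wz":0},{"tx":0,"ty":0,"tz":0,"wx":0,"wy":0,"wz":0}])

```text
time_s: 10.8
ee_pos: [589.2, -23.8, 68.6]
ee_rot: [180.0, -0.2, -1.7]
force: [-0.3, 0.1, 0.1]
gripper_width: 65.2
gripper_force: 0.0
```

```bash
python3 - <<'E'
from h import *
s=env.state(); print(s['time_s'],s['ee_pos'],s['force'])
E
```

```text
10.8 [589.22186567 -23.81585421  68.63489213] [-0.31480683  0.13411587  0.05576589]
```

Request:
move_arm(plan=[{"tx":0,"ty":0,"tz":0.5,"wx":0,"wy":0,"wz":0},{"tx":0,"ty":0,"tz":0.5,"wx":0,"wy":0,"wz":0},{"tx":0,"ty":0,"tz":0,"wx":0,"wy":0,"wz":0},{"tx":0,"ty":0,"tz":0,"wx":0,"wy":0,"wz":0}])

```text
time_s: 11.13
ee_pos: [587.5, -23.5, 57.3]
ee_rot: [180.0, 0.0, -1.7]
force: [-0.7, 0.3, -0.4]
gripper_width: 65.0
gripper_force: 0.0
```

Request:
move_arm(plan=[{"tx":0,"ty":0,"tz":0,"wx":0,"wy":0,"wz":0},{"tx":0,"ty":0,"tz":0,"wx":0,"wy":0,"wz":0},{"tx":0,"ty":0,"tz":0,"wx":0,"wy":0,"wz":0},{"tx":0,"ty":0,"tz":0,"wx":0,"wy":0,"wz":0},{"tx":0,"ty":0,"tz":0,"wx":0,"wy":0,"wz":0},{"tx":0,"ty":0,"tz":0,"wx":0,"wy":0,"wz":0},{"tx":0,"ty":0,"tz":0,"wx":0,"wy":0,"wz":0},{"tx":0,"ty":0,"tz":0,"wx":0,"wy":0,"wz":0}], gripper=0.5, force=15)

```text
time_s: 11.8
ee_pos: [587.8, -23.6, 57.5]
ee_rot: [180.0, -0.0, -1.7]
force: [-0.1, -1.5, 0.2]
gripper_width: 14.6
gripper_force: 0.8
```

Request:
move_arm(plan=[{"tx":0,"ty":0,"tz":0,"wx":0,"wy":0,"wz":0},{"tx":0,"ty":0,"tz":0,"wx":0,"wy":0,"wz":0},{"tx":0,"ty":1,"tz":0,"wx":0,"wy":0,"wz":0},{"tx":0,"ty":1,"tz":0,"wx":0,"wy":0,"wz":0},{"tx":0,"ty":1,"tz":0,"wx":0,"wy":0,"wz":0},{"tx":0,"ty":1,"tz":0,"wx":0,"wy":0,"wz":0},{"tx":0,"ty":1,"tz":0,"wx":0,"wy":0,"wz":0},{"tx":0,"ty":0,"tz":0,"wx":0,"wy":0,"wz":0},{"tx":0,"ty":0,"tz":0,"wx":0,"wy":0,"wz":0}])

```text
time_s: 12.55
ee_pos: [586.2, -75.1, 57.4]
ee_rot: [179.9, 0.0, -1.7]
force: [-0.8, -1.4, 0.0]
gripper_width: 14.0
gripper_force: 15.0
```

Request:
move_arm(plan=[{"tx":0,"ty":1,"tz":0,"wx":0,"wy":0,"wz":0},{"tx":0,"ty":1,"tz":0,"wx":0,"wy":0,"wz":0},{"tx":0,"ty":1,"tz":0,"wx":0,"wy":0,"wz":0},{"tx":0,"ty":1,"tz":0,"wx":0,"wy":0,"wz":0},{"tx":0,"ty":1,"tz":0,"wx":0,"wy":0,"wz":0},{"tx":0,"ty":1,"tz":0,"wx":0,"wy":0,"wz":0},{"tx":0,"ty":1,"tz":0,"wx":0,"wy":0,"wz":0},{"tx":0,"ty":0,"tz":0,"wx":0,"wy":0,"wz":0},{"tx":0,"ty":0,"tz":0,"wx":0,"wy":0,"wz":0}])

```text
time_s: 13.3
ee_pos: [584.1, -144.9, 57.5]
ee_rot: [179.9, 0.0, -1.7]
force: [0.1, -1.2, 0.9]
gripper_width: 13.8
gripper_force: 15.0
```

Request:
move_arm(plan=[{"tx":0,"ty":0.3,"tz":0,"wx":0,"wy":0,"wz":0},{"tx":0,"ty":0.3,"tz":0,"wx":0,"wy":0,"wz":0},{"tx":0,"ty":0.2,"tz":0,"wx":0,"wy":0,"wz":0},{"tx":0,"ty":0.1,"tz":0,"wx":0,"wy":0,"wz":0},{"tx":0,"ty":0,"tz":0,"wx":0,"wy":0,"wz":0},{"tx":0,"ty":0,"tz":0,"wx":0,"wy":0,"wz":0}])

```text
time_s: 13.8
ee_pos: [583.9, -152.4, 57.5]
ee_rot: [180.0, 0.0, -1.7]
force: [-1.0, 1.0, -0.2]
gripper_width: 13.8
gripper_force: 15.0
```

Request:
move_arm(plan=[{"tx":0,"ty":0.1,"tz":0,"wx":0,"wy":0,"wz":0},{"tx":0,"ty":0.1,"tz":0,"wx":0,"wy":0,"wz":0},{"tx":0,"ty":0,"tz":0,"wx":0,"wy":0,"wz":0},{"tx":0,"ty":0,"tz":0,"wx":0,"wy":0,"wz":0}])

```text
time_s: 14.13
ee_pos: [583.9, -154.5, 57.5]
ee_rot: [180.0, 0.0, -1.7]
force: [-0.9, 1.2, 1.3]
gripper_width: 13.9
gripper_force: 15.0
```

Request:
move_arm(plan=[{"tx":0,"ty":0.1,"tz":0,"wx":0,"wy":0,"wz":0},{"tx":0,"ty":0.1,"tz":0,"wx":0,"wy":0,"wz":0},{"tx":0,"ty":0,"tz":0,"wx":0,"wy":0,"wz":0},{"tx":0,"ty":0,"tz":0,"wx":0,"wy":0,"wz":0}])

```text
time_s: 14.47
ee_pos: [583.8, -155.9, 57.4]
ee_rot: [-180.0, 0.0, -1.7]
force: [-1.3, 4.1, 1.8]
gripper_width: 13.9
gripper_force: 15.0
```

Request:
move_arm(plan=[{"tx":0,"ty":0.1,"tz":0,"wx":0,"wy":0,"wz":0},{"tx":0,"ty":0.1,"tz":0,"wx":0,"wy":0,"wz":0},{"tx":0,"ty":0,"tz":0,"wx":0,"wy":0,"wz":0},{"tx":0,"ty":0,"tz":0,"wx":0,"wy":0,"wz":0}])

```text
time_s: 14.8
ee_pos: [583.8, -156.0, 57.4]
ee_rot: [-179.8, 0.0, -1.7]
force: [-1.4, 12.0, 2.6]
gripper_width: 14.0
gripper_force: 15.0
```

The stop is reached: 12 N with no further travel. Releasing and retreating.

Request:
move_arm(plan=[{"tx":0,"ty":0,"tz":0,"wx":0,"wy":0,"wz":0},{"tx":0,"ty":0,"tz":0,"wx":0,"wy":0,"wz":0},{"tx":0,"ty":0,"tz":0,"wx":0,"wy":0,"wz":0},{"tx":0,"ty":0,"tz":0,"wx":0,"wy":0,"wz":0},{"tx":0,"ty":0,"tz":0,"wx":0,"wy":0,"wz":0}], gripper=5.0)

```text
time_s: 15.22
ee_pos: [584.1, -159.0, 57.5]
ee_rot: [180.0, -0.0, -1.7]
force: [-0.4, -0.8, -0.7]
gripper_width: 44.5
gripper_force: 0.0
```

Request:
move_arm(plan=[{"tx":0,"ty":0,"tz":-1,"wx":0,"wy":0,"wz":0},{"tx":0,"ty":0,"tz":-2,"wx":0,"wy":0,"wz":0},{"tx":0,"ty":0,"tz":-3,"wx":0,"wy":0,"wz":0},{"tx":0,"ty":0,"tz":-3,"wx":0,"wy":0,"wz":0},{"tx":0,"ty":0,"tz":-3,"wx":0,"wy":0,"wz":0},{"tx":0,"ty":0,"tz":-3,"wx":0,"wy":0,"wz":0},{"tx":-3.5,"ty":-2.2,"tz":0,"wx":0,"wy":0,"wz":0},{"tx":-3.5,"ty":-2.2,"tz":0,"wx":0,"wy":0,"wz":0},{"tx":0,"ty":0,"tz":0,"wx":0,"wy":0,"wz":0},{"tx":0,"ty":0,"tz":0,"wx":0,"wy":0,"wz":0},{"tx":0,"ty":0,"tz":0,"wx":0,"wy":0,"wz":0}])

```text
time_s: 16.13
ee_pos: [515.8, -112.7, 208.5]
ee_rot: [179.9, -0.1, -1.7]
force: [0.5, -0.1, 0.4]
gripper_width: 50.1
gripper_force: 0.0
```

```bash
python3 - <<'E'
from h import *
g=save('wrist','w5'); b=save('scene','s5')
o=np.hstack([g['color'][:240,:,::-1],]); o=np.vstack([o,b['color'][120:400,:,::-1]]); cv2.imwrite('pics/end.png',o)
s=env.state(); print(s['time_s'],s['ee_pos'],s['gripper_width'])
K=[[-63,-142,58],[-63,142,58],[-30,-62,78],[-30,-76,78],[30,-62,78],[0,0,52]]
print(proj(g,world([585.7,-87.2,-1.74],K)).round(0).tolist())
E
```

```text
16.2333 [ 516.40795528 -113.02918183  207.99837257] 50.014059234724975
[[387.0, 190.0], [127.0, 190.0], [317.0, 162.0], [331.0, 162.0], [319.0, 99.0], [256.0, 131.0]]
```

View pics/end.png

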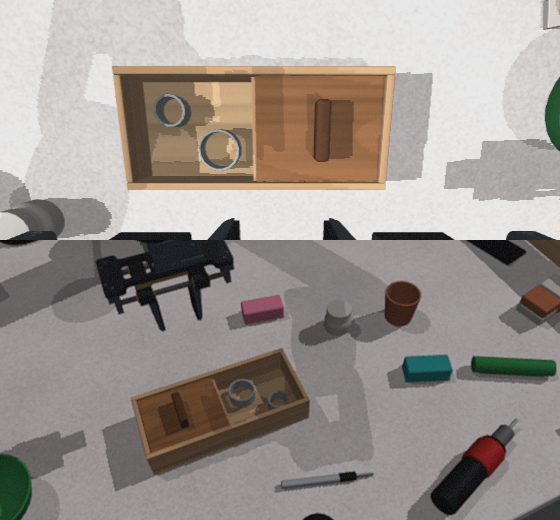

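The cover is home: the bar spans columns 315–330 against a predicted 317–331. The rings are open to view, the cup and pot stand in place, and the gripper is clear.

```bash
python3 -c "
from workcell import env
print(env.job_done())"
```

```text
the job is handed in; nothing more can be done
None
```

The cork block lies flat in the empty bay with the cover slid to its stop over it; the cutters' bay is open, the cup and pot are untouched, nothing is gripped, and the job was handed in at about 16 s of the 48 s limit.

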